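# Tip the specimen tray onto its buffer

### The arm

A 6-joint arm with a two-finger parallel gripper is mounted at the origin on the work surface. World frame = base frame: x ahead of the robot, y to its left, z up, the work surface at z = 0. Lengths are in m, angles in degrees, forces in N, time in s.
With the tool pointing down it reaches from about 0.4 to 0.825 m from the base axis. Payload 7 kg.
Tool frame: the origin (TCP) lies midway between the tips of the shut fingers; the grasp point (between the pads) lies 19 mm behind it; z points along the fingers, y is the line along which they close (so a half turn about z gives the same grasp; the last joint's range is limited). The gripper opens to 88 mm and grips with 3 to 60 N. Pads are 19 mm wide; open, the fingers measure 130 mm over their backs; the gripper's body (78 mm by 193 mm) begins 47 mm behind the grasp point.
Start: joints at [-53.337, 20.546, 0.682, 0, -70.136, -16.507], TCP at [0.233, -0.634, 0.227] pointing down, gripper open.
Joint ranges: [-176.03, 176.03], [-82.01, 121.73], [-58.28, 71.71], [-173.87, 95.51], [-174.79, -0.11], [-173.66, 173.66]. Speed limits (degrees/s): [136.94, 136.94, 172.46, 180, 180, 180].

### API

Orientations are given as a 3x3 rotation matrix whose columns are the frame's x, y, z axes.
In Python, from rig import robot gives the robot as it stands. Calls block until the motion is done:
- robot.goto(position, orientation): joint-space move of the TCP to a pose.
- robot.servo_line(position, ori=None, speed=0.15): straight line of the TCP; ori=None keeps the orientation; speed is the mean speed in m/s.
- robot.movej(angles): joint-space move.
- robot.move_gripper(opening): opening from 0.0 (shut) to 1.0 (fully open); the grip force is fixed at half the most; returns when the fingers have stopped.
- robot.dwell(seconds).
- robot.ik(position, orientation): joint angles nearest the present ones, or None.
- robot.grab_frame(name): name is "scene" or "top" or "wrist"; returns (picture, depth): 384x512x3 uint8, red, green, blue; 384x512 float32, m along the optical axis (not along the pixel's ray), 0 where there is no reading.
- robot.camera_info(name): a dict with "vfov" (degrees; the focal length in pixels is half the picture's height over the tangent of half this angle, whatever the lens; pixels are square), "cx", "cy" (the principal point, pixels), "k1" (the pictures are not rectified: a ray, as slopes to the right and down, at radius r is drawn at 1 + k1 r^2 times it, then the intrinsics apply), "view" (4x4, takes a point from world to camera coordinates); the wrist camera has in their place "T_tool_cam" (4x4, takes a point from camera to tool coordinates, whose origin is the TCP and whose axes are the flange's). Camera axes: x right, y down, z forward; pixel columns grow to the right and rows downward; lengths in m; the calibration is good to about 2 mm. A picture is of the moment at which its call begins: read the wrist's pose just before it. camera_info takes no time and is no camera call.
A pose or a line that the arm cannot do raises robot.Unreachable and nothing moves.
- robot.job_done(): hands the job in; it is judged then, once.
Readings, each from a call of its own:
- robot.read_t(): time.
- robot.read_qpos(): joint angles.
- robot.read_qvel(): joint speeds.
- robot.read_effort(): joint torques, N m.
- robot.read_position(): TCP position.
- robot.read_tcp_rot(): TCP orientation.
- robot.read_force(): force on the tool from outside, world axes, zero at the start.
- robot.read_ft_torque(): the same for the moment, N m.
- robot.read_grip_width(): opening from 0.0 (shut) to 1.0 (fully open).
- robot.read_finger_force(): force on a finger pad.
Only numpy, scipy, OpenCV 4.12 (cv2) and the standard library are available. Lean on these libraries where they do the work, as an engineer would, in place of code of your own. Each camera call takes 0.05 s, during which the arm holds its last target. There are 200 camera calls.

### The job

Press the tab of the hinged specimen tray down until the tray bears firmly but gently on the rubber buffer under it, and keep it there until all three steel discs have slid down to the tab end. Then let the tray come up slowly to level, without letting it snap back, and let go, leaving the discs at that end. Do not touch the discs, and leave the bottle, dish and tweezers where they are.

Things in the scene. Friction and masses are not known exactly. Their poses are not given: they have to be found in the camera images.
- stand: Fixed stand of the tipping tray: grey base plate 250 x 180 x 10 mm with two aluminium cheeks, 9 mm outside the tray's long sides, up to 148 mm high. Origin on the table under the pivot; its x axis runs level along the tray towards the tab end, y along the hinge, z up.
- pivot (a point): Middle of the hinge axis, 130 mm above the table, along the stand's y; the underside of the tray's floor lies on it. The tray is polished steel, 280 x 130 mm, floor 4 mm thick, outer walls 20 mm above the floor, two 12 mm ridges dividing it lengthwise into three lanes 39 mm wide.
- tray (a joint): Tilt of the tray in rad: 0 level (its upper stop), growing as the tab end goes down. A spring holds it level: some 3 to 7 N on the tab move it all the way down until it meets the buffer, somewhere between 0.36 and 0.57 rad. When the tray is properly seated on the buffer the tab takes about 6 N more than just before. Unloaded, it snaps up to level.
- press_tab (a point): Middle of the top face of the press tab, a flat steel tongue 60 mm wide (along the hinge), 40 mm long and 4 mm thick that sticks out past the tray's end wall, whose outer face is 25 mm from this point. It lies 165 mm from the hinge axis, 4 mm above the axis when level; its axes turn with the tray (x outward).
- tray_end (a point): Middle of the inner face of the tray's end wall at the tab end, on the floor of the tray, 137 mm from the hinge axis; axes as the tray: x outward, past the wall to the tab. A disc lying against the wall has its origin at x = -15 mm here.
- buffer: Foot (24 mm socket) of the rubber buffer on the base plate, under the tray, 110 mm from the hinge towards the tab. Origin under it, 10 mm above the table. Its domed pad's top is screw-set 60 to 86 mm above the table, anew each time, not measured. The pad yields 1 mm per 2.5 N. Seated: the tray bears on it with about 8 N; under 4 N is not seated, over 14 N too hard.
- disc1: Polished steel disc specimen, 30 mm across, 12 mm thick, about 66 g, in the first lane (lane centre -42 mm along the stand's y); at first far from the tab end. Origin at the middle of its underside. Slides by itself once the tray is tilted 0.22 to 0.33 rad.
- disc2: Polished steel disc specimen, 30 mm across, 12 mm thick, about 66 g, in the middle lane (lane centre 0 mm along the stand's y); at first far from the tab end. Origin at the middle of its underside. Slides by itself once the tray is tilted 0.22 to 0.33 rad.
- disc3: Polished steel disc specimen, 30 mm across, 12 mm thick, about 66 g, in the third lane (lane centre 42 mm along the stand's y); at first far from the tab end. Origin at the middle of its underside. Slides by itself once the tray is tilted 0.22 to 0.33 rad.
- bottle: Bystander: aluminium bottle with a white cap, 70 mm across, 190 mm tall, standing off the tray's other end. Origin under its centre.
- dish: Bystander: clear plastic square dish 90 x 90 x 16 mm beside the stand. Origin under its centre.
- tweezers: Bystander: steel tweezers 130 mm long, 6 mm high, lying on the other side of the stand. Origin at about the middle, on the table.
Not all that is in view belongs to the job. Leave any blue, brown or red look-alike of the disc3 alone.

How it is judged (in metres and radians):
On the way:
1. the tray bears on the buffer with 4 to 14 N while all three discs lie at the tab end (contact force between tray and buffer above 4 N and value of joint tray above 0.3 rad and x of disc1 in the frame of tray_end between -0.03 and 0 m and z of disc1 in the frame of tray_end between -0.006 and 0.012 m and x of disc2 in the frame of tray_end between -0.03 and 0 m and z of disc2 in the frame of tray_end between -0.006 and 0.012 m and x of disc3 in the frame of tray_end between -0.03 and 0 m and z of disc3 in the frame of tray_end between -0.006 and 0.012 m), for 0.4 s.
At the end, for the whole second after the job is handed in: The tray is level again (within 0.03 rad), and the three discs lie still in it within 15 mm of the end wall at the tab end (value of joint tray below 0.03 rad and x of disc1 in the frame of tray_end between -0.03 and 0 m and z of disc1 in the frame of tray_end between -0.006 and 0.012 m and x of disc2 in the frame of tray_end between -0.03 and 0 m and z of disc2 in the frame of tray_end between -0.006 and 0.012 m and x of disc3 in the frame of tray_end between -0.03 and 0 m and z of disc3 in the frame of tray_end between -0.006 and 0.012 m and linear speed of each of disc1, disc2, disc3 below 0.02 m/s); the robot touches nothing.
It fails at once if the tray is pressed on the buffer with more than 14 N (contact force between tray and buffer above 14 N).
It fails at once if the tray snaps back (faster than 1.5 rad/s) (velocity of joint tray below -1.5 rad/s).
It fails at once if the robot touches a disc (contact force between any of disc1, disc2, disc3 and the arm above 0.3 N or contact force between any of disc1, disc2, disc3 and the fingers above 0.3 N).
It fails at once if the bottle, dish or tweezers are moved by more than 20 mm (distance of any of bottle, dish, tweezers from where it was at the start of the episode above 0.02 m).
It also fails if it takes over 64 s, if anything falls off the work surface, if the arm or the gripper's body presses on something with over 40 N, if the wrist force passes 120 N, or if a joint passes its speed limit or range.

## Working session

There is one attempt and no reset: what is moved stays moved. The work goes in short steps, each a Python script; the robot and the scene stay as the last script left them, time stands still between calls to the robot, and variables do not carry over. Pictures are saved under pics/ and viewed, at most 10 in all, crops included, and the job is handed in when it is done.

```bash
mkdir -p pics; cat > h.py <<'E'
import numpy as np, cv2
from rig import robot
def cam(n):
    i=robot.camera_info(n); f=192/np.tan(np.radians(i["vfov"])/2)
    return i,f,np.array([[f,0,i["cx"]],[0,f,i["cy"]],[0,0,1.]])
def world(n,d):
    "world point for each pixel, from depth (scene/top)"
    i,f,K=cam(n)
    v,u=np.mgrid[:384,:512]
    xd=np.stack([(u-i["cx"])/f,(v-i["cy"])/f],-1)
    s=xd.copy()
    for _ in range(8): s=xd/(1+i["k1"]*(s**2).sum(-1,keepdims=True))
    P=np.concatenate([s,np.ones(s.shape[:2]+(1,))],-1)*d[...,None]
    T=np.linalg.inv(np.array(i["view"]))
    return P@T[:3,:3].T+T[:3,3]
E
python3 - <<'E'
from h import *
for n in ("scene","top"):
    p,d=robot.grab_frame(n); cv2.imwrite(f"pics/{n}.png",p[...,::-1]); np.savez(f"{n}.npz",p=p,d=d,W=world(n,d))
    i=robot.camera_info(n); print(n,i["vfov"],i["k1"],np.linalg.inv(i["view"]).round(3))
print(robot.read_t(),robot.read_force(),robot.read_tcp_rot())
E
```

```text
scene 54.421339598633814 0.03833772567103926 [[ 0.041  0.751 -0.659  1.033]
 [ 0.999 -0.035  0.023 -0.045]
 [-0.006 -0.66  -0.751  0.62 ]
 [ 0.     0.     0.     1.   ]]
top 45.15719031298947 -0.15819553205536305 [[ 0.003 -0.996  0.09   0.514]
 [-1.    -0.004 -0.013  0.002]
 [ 0.013 -0.09  -0.996  0.928]
 [ 0.     0.     0.     1.   ]]
0.1 [0.45229128 0.09251958 0.24819007] [[-9.38796953e-01 -3.44470448e-01 -6.26616575e-04]
 [-3.44470996e-01  9.38795990e-01  1.34994893e-03]
 [ 1.23247615e-04  1.48317918e-03 -9.99998892e-01]]
```

View pics/scene.png

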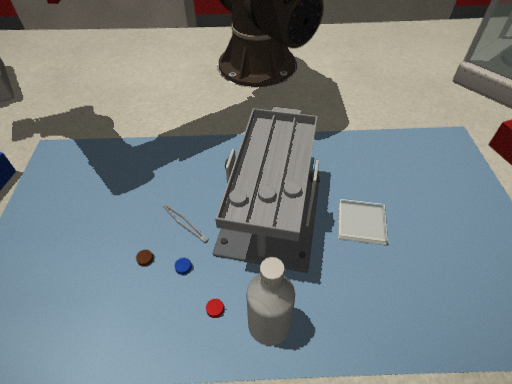

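View pics/top.png

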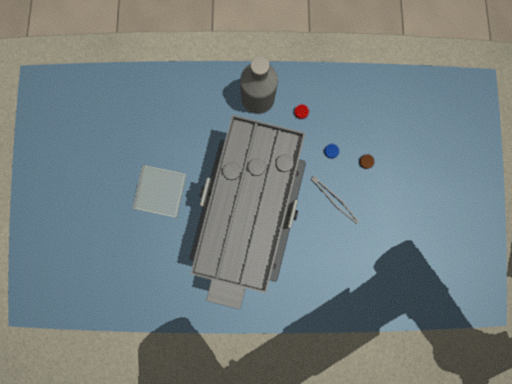

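The tab end faces the robot, with the tab at about (228,294) in the top view. The discs are at (232,170), (257,167) and (285,162), near the far end. Next I'll get the tray frame from depth.

```bash
python3 - <<'E'
from h import *
for n in ("top","scene"):
    W=np.load(n+".npz")["W"]; z=W[...,2]
    m=((z>0.138)&(z<0.175)&(W[...,0]>.3)&(W[...,0]<.75)&(abs(W[...,1])<.25)).astype(np.uint8)
    # wall tops / tray as a whole: erase the thin tab for the rectangle
    k,l,s,c=cv2.connectedComponentsWithStats(m); b=1+s[1:,4].argmax(); P=W[l==b]
    print(n,s[b],P[:,2].min(),np.median(P[:,2]),cv2.minAreaRect(P[:,:2].astype(np.float32)))
    fl=P[(P[:,2]<.142)]; A=np.c_[fl[:,:2],np.ones(len(fl))]; print("floor plane",np.linalg.lstsq(A,fl[:,2],rcond=None)[0])
W=np.load("top.npz")["W"]; z=W[...,2]
m=np.zeros((384,512),bool); m[278:312,200:252]=1
m&=(z>.12)&(z<.142); print("tab",W[m].mean(0),m.sum(),cv2.minAreaRect(W[m][:,:2].astype(np.float32)), [W[y,x].round(3).tolist() for y,x in ((294,228),(302,238),(298,212))])
print([W[y,x].round(3).tolist() for y,x in ((170,232),(167,257),(162,285))])
E
```

```text
top [ 191  114  115  179 1827] 0.13800698491130448 0.14954130073103622 ((0.5708035826683044, 0.0027634501457214355), (0.1307462900876999, 0.28026914596557617), 76.11367797851562)
floor plane [-2.01787200e-03 -6.68555142e-05  1.41045958e-01]
scene [ 215  108  102  131 2678] 0.13800150465188865 0.14841980186820342 ((0.5701152086257935, 0.0011794567108154297), (0.1302216500043869, 0.28381308913230896), 76.04116821289062)
floor plane [-4.35323927e-05 -1.02446350e-03  1.40049740e-01]
tab [0.41802092 0.03734376 0.13372512] 938 ((0.4197019636631012, 0.0348181277513504), (0.07055560499429703, 0.054776858538389206), 80.19514465332031) [[0.414, 0.037, 0.135], [0.4, 0.02, 0.134], [0.406, 0.064, 0.132]]
[[0.625, 0.031, 0.145], [0.631, -0.012, 0.145], [0.639, -0.06, 0.148]]
```

```bash
cat >> h.py <<'E'
u=np.array([np.cos(np.radians(166.1)),np.sin(np.radians(166.1)),0]); PIV=np.array([.5705,.002,.130]); ez=np.array([0,0,1.])
def ori(L,s=1):
    z=-(np.cos(L)*ez+np.sin(L)*u); y=s*np.cross(ez,u); return np.stack([np.cross(y,z),y,z],1)
def tip(q,r=.168,up=0):
    "TCP at radius r on the tab's top face at tilt q, raised by up along world z"
    h=.004; return PIV+u*(r*np.cos(q)+h*np.sin(q))+ez*(-r*np.sin(q)+h*np.cos(q)+up)
def force(n=15):
    F=[]
    for _ in range(n): F.append(robot.read_force()); robot.dwell(.01)
    return np.mean(F,0),np.std(F,0)
E
python3 - <<'E'
from h import *
for L in (0,.15,.25,.35):
  for s in (1,-1):
    R=ori(L,s); js=[robot.ik(p,R) for p in [tip(0,up=.06),tip(0),tip(.2),tip(.4),tip(.6)]]
    print(L,s,[None if j is None else np.round(j,0).tolist() for j in js][::2], [j is None for j in js])
print(force(),robot.read_t())
E
```

```text
0 1 [[34.0, -4.0, -33.0, 0.0, -61.0, 42.0], [34.0, 3.0, -41.0, 0.0, -46.0, 43.0], [31.0, 11.0, -43.0, 0.0, -36.0, 45.0]] [False, False, False, False, False]
0 -1 [[34.0, -4.0, -33.0, 0.0, -61.0, -138.0], [34.0, 3.0, -41.0, 0.0, -46.0, -137.0], [31.0, 11.0, -43.0, -0.0, -36.0, -135.0]] [False, False, False, False, False]
0.15 1 [[41.0, -10.0, -42.0, 9.0, -53.0, 30.0], [40.0, -2.0, -52.0, 12.0, -36.0, 26.0], [36.0, 7.0, -56.0, 17.0, -23.0, 25.0]] [False, False, False, False, False]
0.15 -1 [[41.0, -10.0, -42.0, 9.0, -53.0, -150.0], [40.0, -2.0, -52.0, 12.0, -36.0, -154.0], [36.0, 7.0, -56.0, 17.0, -23.0, -155.0]] [False, False, False, False, False]
0.25 1 [[46.0, -14.0, -49.0, 17.0, -49.0, 20.0], None, None] [False, False, True, True, True]
0.25 -1 [[46.0, -14.0, -49.0, 17.0, -49.0, -160.0], None, None] [False, False, True, True, True]
0.35 1 [[51.0, -17.0, -56.0, 26.0, -46.0, 8.0], None, None] [False, True, True, True, True]
0.35 -1 [[51.0, -17.0, -56.0, 26.0, -46.0, -172.0], None, None] [False, True, True, True, True]
(array([ 0.03152106, -0.15431334, -0.08207354]), array([0.48267687, 0.30682553, 0.48551217])) 0.225
```

```bash
python3 - <<'E'
from h import *
robot.move_gripper(0.0)
p=robot.read_position(); robot.servo_line([p[0],p[1],.32])
R=ori(.1); robot.goto(tip(0,.17,.15),R); robot.servo_line(tip(0,.17,.02),speed=.1)
robot.dwell(.3); f,s=force(30); print(f,s,robot.read_t(),robot.read_position(),tip(0,.17,.02)); np.save("f0.npy",f)
p,d=robot.grab_frame("scene"); cv2.imwrite("pics/s2.png",cv2.resize(p[60:260,170:400,::-1],None,fx=3,fy=3))
E
```

```text
[ 0.05418066  0.12750629 -0.03531662] [0.42428751 0.52127207 0.38231824] 6.9083 [0.40549341 0.04283787 0.15402905] [0.4054782  0.04283877 0.154     ]
```

View pics/s2.png

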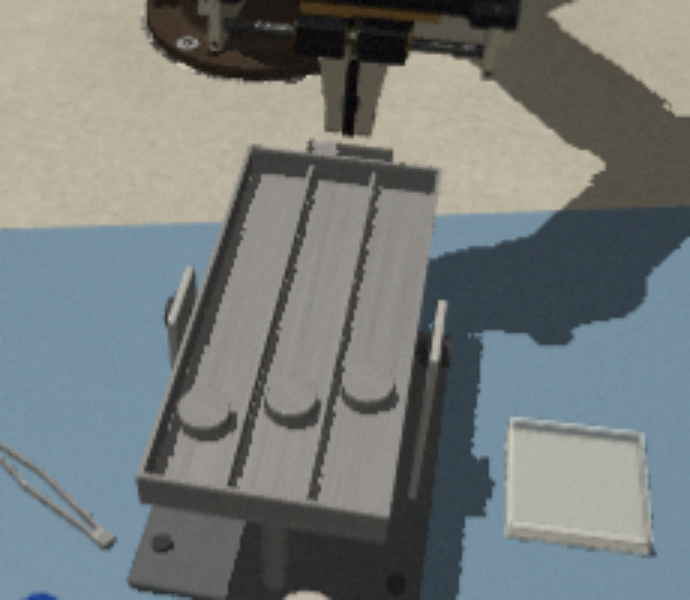

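```bash
python3 - <<'E'
from h import *
f0=np.load("f0.npy")
robot.servo_line(tip(0,.17,.002),speed=.03)
for q in np.arange(0,.331,.03):
    robot.servo_line(tip(q,.17),speed=.04); robot.dwell(.05); f,s=force(12); print(round(q,3),(f-f0).round(2))
    if (f-f0)[2]>12: break
print(robot.read_t())
robot.dwell(1.0); f,s=force(30);print((f-f0).round(2))
p,d=robot.grab_frame("scene"); cv2.imwrite("pics/s3.png",cv2.resize(p[60:260,170:400,::-1],None,fx=3,fy=3)); print(robot.read_t())
E
```

```text
0.0 [-0.27  0.05  3.3 ]
0.03 [0.05 0.08 3.95]
0.06 [-0.46  0.79  3.94]
0.09 [-0.95  1.    4.1 ]
0.12 [-0.6   0.25  4.74]
0.15 [-0.54  0.37  4.8 ]
0.18 [-0.73  0.17  5.19]
0.21 [-0.67  0.1   5.23]
0.24 [-0.8  -0.04  5.32]
0.27 [-1.14  0.02  5.53]
0.3 [-1.18  0.16  5.73]
0.33 [-1.23 -0.05  5.97]
12.7833
[-0.18 -0.39  4.65]
14.0833
```

View pics/s3.png

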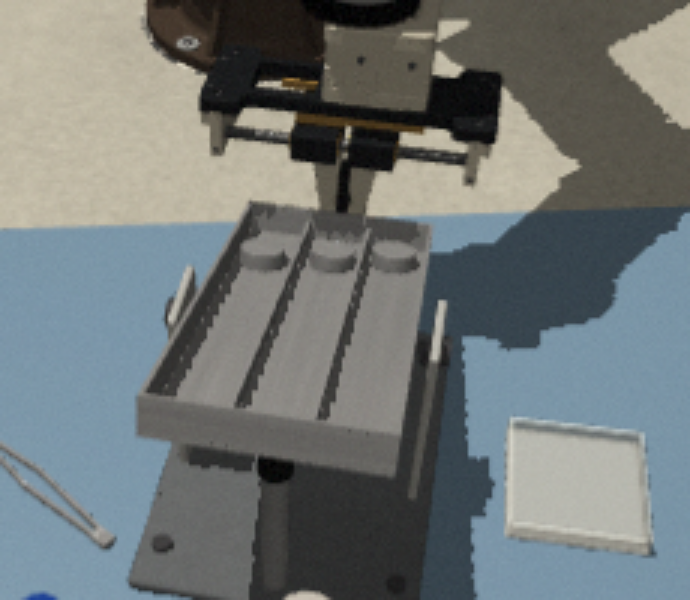

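```bash
python3 - <<'E'
from h import *
f0=np.load("f0.npy"); robot.dwell(.5)
q=.33; log=[]
while q<.62:
    base=np.median([x[1] for x in log[-12:]]) if len(log)<12 else np.median([x[1] for x in log[:-3]][-12:])
    f=(force(14)[0]-f0)[2]; log.append((q,f)); 
    b=min(sorted(x[1] for x in log)[len(log)//3], 5.5)
    if f-b>5.2: break
    q+=.005 if f-b<3.5 else .0025
    robot.servo_line(tip(q,.17),speed=.03); robot.dwell(.03)
print([(round(a,4),round(float(f),2)) for a,f in log],b,robot.read_t())
f,s=force(40); print((f-f0).round(2)); np.save("q.npy",q)
p,d=robot.grab_frame("scene"); cv2.imwrite("pics/s4.png",cv2.resize(p[60:260,170:400,::-1],None,fx=3,fy=3)); print(robot.read_t(),robot.read_position(),tip(q,.17))
E
```

```text
[(0.33, 4.13), (0.335, 4.48), (0.34, 4.41), (0.345, 4.39), (0.35, 4.63), (0.355, 4.34), (0.36, 4.64), (0.365, 4.61), (0.37, 4.62), (0.375, 4.52), (0.38, 5.51), (0.385, 6.59), (0.39, 7.98), (0.395, 8.71), (0.3975, 9.35), (0.4, 10.12)] 4.515153461176294 20.7
[-2.12 -0.12 10.06]
21.0833 [0.41703741 0.04000642 0.06775181] [0.4169928  0.03998919 0.06748313]
  return _methods._mean(a, axis=axis, dtype=dtype,
  ret = ret.dtype.type(ret / rcount)
```

View pics/s4.png

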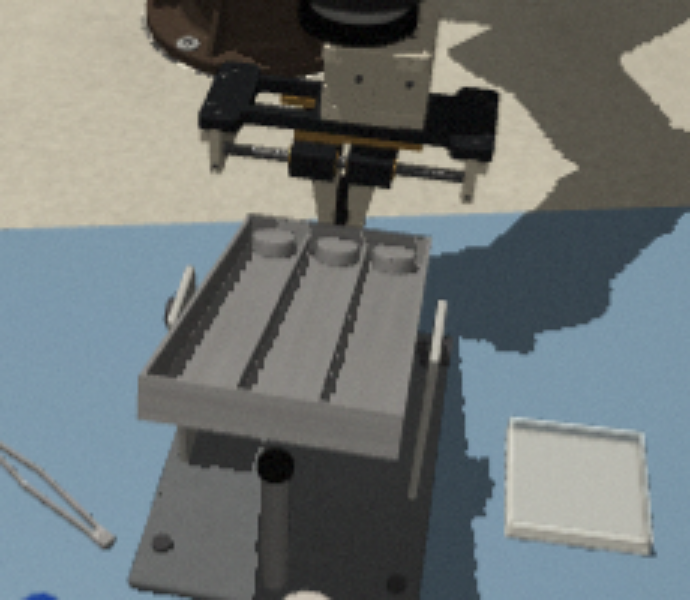

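```bash
cat >> h.py <<'E'
def discs(q):
    for n in ("top","scene"):
        p,d=robot.grab_frame(n); V=world(n,d)-PIV
        a=V@u; y=V@np.cross(ez,u); z=V[...,2]
        xt=a*np.cos(q)-z*np.sin(q); zt=a*np.sin(q)+z*np.cos(q)
        for c in (-.042,0,.042):
            m=(abs(y-c)<.008)&(abs(xt)<.134)&(zt>.011)&(zt<.022); print(n,c,m.sum(),np.percentile(xt[m],[3,50,97]).round(4) if m.any() else None)
E
python3 - <<'E'
from h import *
robot.dwell(.6); discs(.405); print(robot.read_t(),(force(20)[0]-np.load("f0.npy")).round(2))
E
```

```text
top -0.042 113 [0.1099 0.1206 0.1327]
top 0 114 [0.1096 0.121  0.1327]
top 0.042 112 [0.1095 0.1206 0.1332]
scene -0.042 53 [0.1063 0.1109 0.1303]
scene 0 54 [0.1055 0.1114 0.1332]
scene 0.042 55 [0.1059 0.1121 0.1323]
21.7833 [-2.19 -0.1  10.06]
```

All three discs lie against the end wall and the tray has been seated for over 1 s, with the tab taking about 5.5 N more than before contact. I'll raise it slowly now.

```bash
python3 - <<'E'
from h import *
f0=np.load("f0.npy"); q0=float(np.load("q.npy"))
for q in np.linspace(q0,0,9)[1:]:
    robot.servo_line(tip(q,.17),speed=.025); print(round(q,3),(force(6)[0]-f0).round(2))
for k in range(1,7):
    robot.servo_line(tip(0,.17,.001*k),speed=.01); print(k,(force(6)[0]-f0).round(2))
robot.servo_line(tip(0,.17,.12),speed=.08); robot.dwell(.5)
discs(0); print(robot.read_t(),robot.read_position())
p,d=robot.grab_frame("scene"); cv2.imwrite("pics/s5.png",p[...,::-1])
E
```

```text
0.35 [ 0.37 -0.43  4.8 ]
0.3 [0.22 0.31 3.89]
0.25 [-0.32  0.27  3.07]
0.2 [-0.83  1.03  3.37]
0.15 [-1.24  0.87  2.39]
0.1 [-0.51  0.16  1.65]
0.05 [ 0.08 -0.6   1.42]
0.0 [ 0.06 -0.36  1.53]
1 [-0.13 -0.35  1.55]
2 [-0.25 -0.4   0.14]
3 [ 0.44 -0.44 -0.17]
4 [-0.09  0.29  0.21]
5 [-0.1  -0.24 -0.54]
6 [ 0.1  -0.63 -0.13]
top -0.042 133 [0.1106 0.1222 0.133 ]
top 0 139 [0.1098 0.1219 0.1334]
top 0.042 137 [0.1102 0.1215 0.1331]
scene -0.042 92 [0.1073 0.1169 0.1334]
scene 0 86 [0.1069 0.1173 0.1326]
scene 0.042 87 [0.1072 0.117  0.1328]
30.2583 [0.40546705 0.04282633 0.25399081]
```

View pics/s5.png

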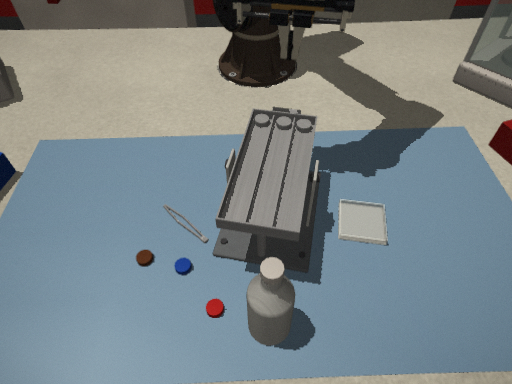

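The picture shows the tray level with the discs at the tab end, at (262,120), (284,123) and (304,125). The bottle, dish and tweezers haven't moved, and the arm is clear.

```bash
python3 -c "
from rig import robot
print(robot.job_done())"
```

```text
the job is handed in; nothing more can be done
None
```

I handed the job in at about 30 s: the tray was pressed onto the buffer (estimated 8 N), all three discs slid to the tab end, and the tray came up slowly to level with the arm clear and the bystanders unmoved; no verdict was shown.

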